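# Set the light sensor in the slanted post holder

## Robot

A 6-joint arm with a two-finger parallel gripper is mounted at the origin on a cart in front of the work surface, level with it; the furniture and walls round the work are solid. World frame = base frame: x ahead of the robot, y to its left, z up, the work surface at z = 0. Lengths are in mm, angles in rad, forces in N, time in s.
With the tool pointing down it reaches from about 275 to 1000 mm from the base axis. Payload 8.4 kg.
Tool frame: the origin (TCP) lies midway between the tips of the shut fingers; the grasp point (between the pads) lies r.grasp_offset behind it (r.grasp_offset is the distance from the TCP to the grasp point, in mm); z points along the fingers, y is the direction in which the jaws open and shut (so a half turn about z gives the same grasp; the last joint's range is limited). The gripper opens to 85 mm and grips with 20 to 120 N. Pads are 22 mm wide; open, the fingers measure 114 mm over their backs; the gripper's body (76 mm by 85 mm) begins 54 mm behind the grasp point. The pads swing forward as they close: fully open they stand 13 mm farther back than shut.
Start: joints at [-1.161, 0.353, 1.633, -0, 1.155, -0.002], TCP at [250.161, -572.754, 231.281] pointing down, gripper open.
Joint ranges: [-2.63, 2.63], [-0.92, 2.1], [0.06, 2.66], [-1.3, 4.44], [0, 2.69], [-3.02, 3.02]. Speed limits (rad/s): [2.22, 2.22, 2.79, 3.14, 3.14, 3.14].

## Interface

Orientations are given as [roll, pitch, yaw] about the fixed x, y, z axes, in that order (R = Rz(yaw) Ry(pitch) Rx(roll)).
In Python, from rig import r gives the robot as it stands.
- The arm moves only by the tool jog_arm, never from a script. Its argument "series" is a list that holds one entry, the list of rows, each a list of 7 numbers: the shift along the tool's x, y, z in cm, then the turn, a rotation vector about the tool's x, y, z in degrees, then the finger opening in cm, from 0 to 8.54. A call has 1 to 5 rows; each row is the pose to reach, as a shift and turn from the pose commanded when the call began, along the tool's axes at that moment; what a row does not reach only later rows make up. A row lasts 1/8 s, in which the tool goes at most 62.5 mm and 10.7 degrees, less where a joint would pass 70% of its speed; a pose out of reach is approached as far as the arm can. A call with a gripper value outside its range is refused whole. The fingers move at their own pace and stop on an object; "newtons" is the grip in N (left out, the last holds). Time passes only in rows, so rows that repeat a pose let the fingers close. It gives the time, the measured TCP pose, the force and the opening at its end, in the units of the state.
- r.sense(): the state, without advancing time (a new reading comes with each control period).
- r.grab_frame(name): name is "scene" or "top"; returns the picture (480x640x3 uint8, red, green, blue); there is no depth.
- r.calibration(name): a dict with "mtx" (3x3 intrinsics, pixels), "dist" ([k1, k2, p1, p2, k3] as OpenCV has them; the pictures are not rectified), "origin" and "attitude" of the camera in the world. Camera axes: x right, y down, z forward; pixel columns grow to the right and rows downward; lengths in mm; the calibration is good to about 2 mm. A picture is of the moment at which its call begins. calibration takes no time and is no camera call.
- r.sign_off(): hands the job in, once; it reports no verdict.
The state is a dict: "clock": time; "qpos": joint angles; "qvel": joint speeds; "joint_efforts": joint torques, N m; "eef_pos": TCP position; "tcp_rot": TCP orientation; "contact_force": force on the tool from outside, world axes, zero at the start; "wrist_torque": the same for the moment, N m; "opening": opening from 0.0 (shut) to 1.0 (fully open).
Only numpy, scipy, OpenCV 4.12 (cv2) and the standard library are available. Lean on these libraries where they do the work, as an engineer would, in place of code of your own. Each camera call takes 0.05 s, during which the arm holds its last target.

## Task

Draw the light sensor with its metal post up out of the upright parking holder, and slide the post down into the slanted holder on the blue stand, past the spring plunger in its side, until the flange sits flush on the mouth of the holder and the plunger has snapped into the groove of the post. Let go of it there. Do not shift the petri dish or the small glass weighing bottle that stand near by.

Things in the scene. Friction and masses are not known exactly. Their poses are not given: they have to be found in the camera images.
- sensor_head (a point): Centre of the light sensor's black cylindrical head (32 mm diameter, 60 mm tall, blue ring; the place to grip). z runs along the post towards the white dome. Along +z the head ends at 30 mm, the dome at 42 mm; along -z the underside of the flange is at 36 mm. Loose, 0.1 to 0.2 kg, 158 mm long in all, may be gripped and put in at any turn about its axis. Starts upright and home in the parking holder.
- sensor: The sensor; origin at the centre of the underside of its steel flange (40 mm diameter, 6 mm thick), z towards the dome. Below it, along -z: aluminium post of 16 mm diameter with a V groove round it, its middle at 45 mm; the nose tapers to 8 mm diameter over the last 10 mm and ends at 80 mm.
- park_mouth (a point): Centre of the mouth of the upright parking holder, z up: an aluminium tube, 42 mm outside, 18 mm bore, 82 mm long, fixed on a square grey plate of 90 mm; the mouth is 94 mm above the worktop. A spring plunger with a red knob stands out of its side by 58 mm from the bore axis (towards +y here), 45 mm below the mouth; it holds the post by its groove with about 5 to 15 N.
- slant_mouth (a point): Centre of the mouth of the slanted holder, z out along its bore, 30 degrees from vertical, leaning towards the robot (turned up to 0.3 rad either way). Tube as in the parking holder: 42 mm outside, 18 mm bore, 82 mm long. Mouth 116 mm above the worktop. With the sensor home its head centre lies 36 mm from this point along z.
- stand: The fixed blue stand of the slanted holder: plate of 140 x 90 x 16 mm and a leaning pillar on the far side of the tube, its top 2 mm below the plane of the mouth. Origin on the plate's underside, 36 mm to -x of its centre, z up; the tube leans to -x. The mouth lies at -20 mm in x and 116 mm in z.
- slant_plunger (a joint): How far the slanted holder's plunger (red knob, on the tube's +y side, 45 mm below the mouth) is pushed out by the post, in m: 0 with the bore empty, 0.002 to 0.004 while it rides on the post, under 0.001 once snapped into the groove. Spring 1300 N/m, 4.6 N at 0. It resists from about 37 mm nose depth on; pushing the post home takes about 5 to 20 N along the bore.
- petri: Bystander: small closed petri dish, 60 mm diameter, 15 mm high, loose; origin at the centre of its underside.
- weigh_jar: Bystander: small glass weighing bottle with lid, 42 mm diameter, 58 mm high, loose; origin at the centre of its underside.
Things that resemble listed ones, but are neither listed nor needed, are in the scene too. Leave any green look-alike of the part that bears park_mouth alone. There is more than one size of the sensor; the job needs the smaller.

How it is judged:
By the outcome, as a careful person would: the job done as asked, in the order asked, and still so for the second after the job is handed in, with the robot touching nothing.
It also fails if it takes over 45 s, if anything falls off the work surface, if the arm or the gripper's body presses on something with over 40 N, if the wrist force passes 120 N, or if a joint passes its speed limit or range.

## Working session

There is one attempt and no reset: what is moved stays moved. The work goes in short steps, Python scripts to look and compute and a tool call to move; the robot and the scene stay as the last step left them, time stands still between calls to the robot, and variables do not carry over. Pictures are saved under pics/ and viewed, and the job is handed in when it is done.

Besides the shell and the picture viewer there is one more tool, called after ">>>" as name(argument=value, ...) on one line, values as JSON. jog_arm: Moves the arm, as the interface text tells. Its arguments: {"type":"object","properties":{"series":{"type":"array","items":{"type":"array","items":{"type":"array","items":{"type":"number"}}}},"newtons":{"type":"number"}},"required":["series"]}

```bash
mkdir -p pics; ls; python3 - <<'E'
from rig import r
import cv2
print(r.sense()); print(r.grasp_offset)
for n in("scene","top"):
    print(r.calibration(n))
    cv2.imwrite(f"pics/{n}0.png",r.grab_frame(n)[:,:,::-1])
E
```

```text
pics
{'clock': 0.0, 'qpos': array([-1.16136266e+00,  3.53646702e-01,  1.63413578e+00,  5.55177159e-06,
        1.15520940e+00, -2.38811972e-03]), 'qvel': array([-3.16359849e-04, -4.46290731e-04,  5.60072526e-04, -8.51840044e-04,
       -4.60362321e-05,  4.37276701e-04]), 'joint_efforts': array([ 1.76167785e-03, -6.05240679e+01, -3.42063868e+01, -9.36107085e-05,
        9.11832409e-03, -5.64731715e-05]), 'eef_pos': array([ 249.99186442, -572.30143227,  230.56188679]), 'tcp_rot': array([-3.14019344e+00, -8.41757101e-06,  4.11819535e-01]), 'contact_force': array([0.47041018, 0.42278824, 0.29548102]), 'wrist_torque': array([ 0.04150826, -0.00434436,  0.01842418]), 'opening': 1.0000571639154618}
18.700000000000003
{'mtx': array([[454.49987064,   0.        , 314.37739696],
       [  0.        , 454.49987064, 236.04694665],
       [  0.        ,   0.        ,   1.        ]]), 'dist': array([-0.02455175,  0.        ,  0.        ,  0.        ,  0.        ]), 'origin': array([211.06453599, 735.68429513, 719.56919537]), 'attitude': array([-2.28588097,  0.00819763, -2.57768999])}
{'mtx': array([[528.77514714,   0.        , 318.02442338],
       [  0.        , 528.77514714, 238.57657365],
       [  0.        ,   0.        ,   1.        ]]), 'dist': array([-0.12766305,  0.        ,  0.        ,  0.        ,  0.        ]), 'origin': array([ 525.03382036,  165.15630235, 1013.78212987]), 'attitude': array([-3.10608638e+00, -3.00320049e-03, -1.57507340e+00])}
```

View pics/scene0.png

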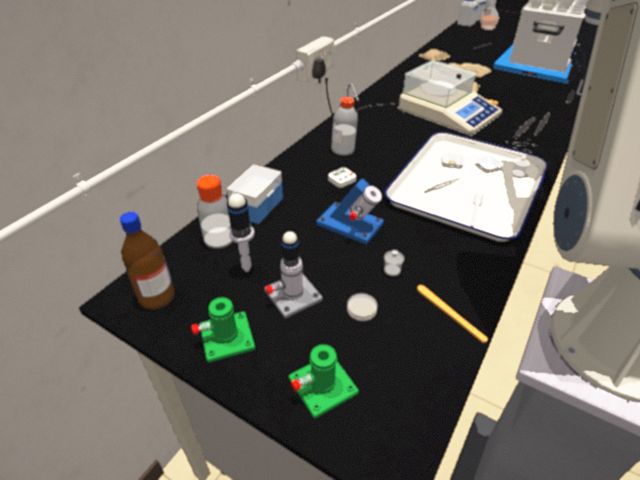

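View pics/top0.png

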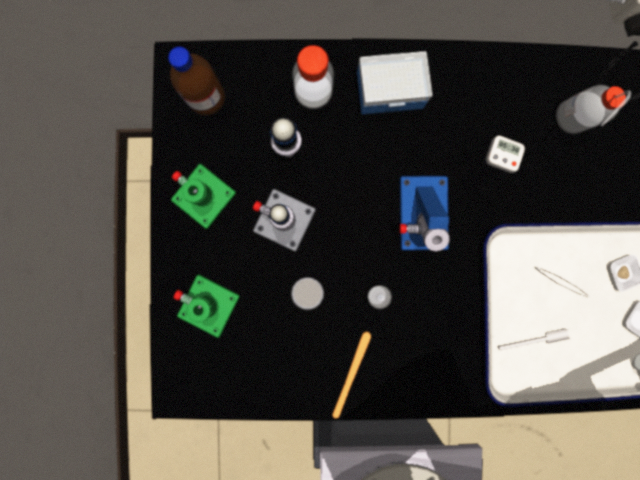

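The grey plate with the parked sensor is at top-image (284,218), the blue stand at (425,213), the petri dish at (307,293) and the jar at (379,297). The larger look-alike is at (285,137). Next I'll zoom in to measure.

```bash
python3 - <<'E'
import cv2,numpy as np
t=cv2.imread("pics/top0.png"); s=cv2.imread("pics/scene0.png")
def c(im,x,y,w,h,k): return cv2.resize(im[y:y+h,x:x+w],None,fx=k,fy=k,interpolation=cv2.INTER_CUBIC)
a=c(t,244,180,80,80,5); b=c(t,390,170,80,80,5)   # 400 each
cv2.imwrite("pics/ztop.png",np.hstack([a,b]))
a=c(s,250,220,80,100,5); b=c(s,310,165,80,100,5)
cv2.imwrite("pics/zscene.png",np.hstack([a,b]))
E
```

```text
(no output)
```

View pics/ztop.png

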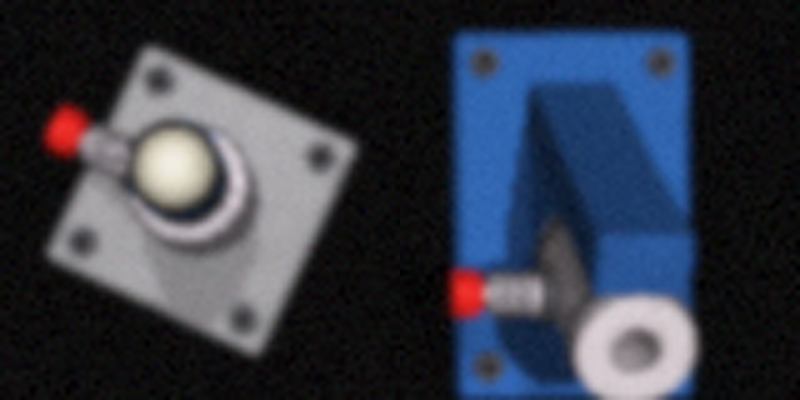

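View pics/zscene.png

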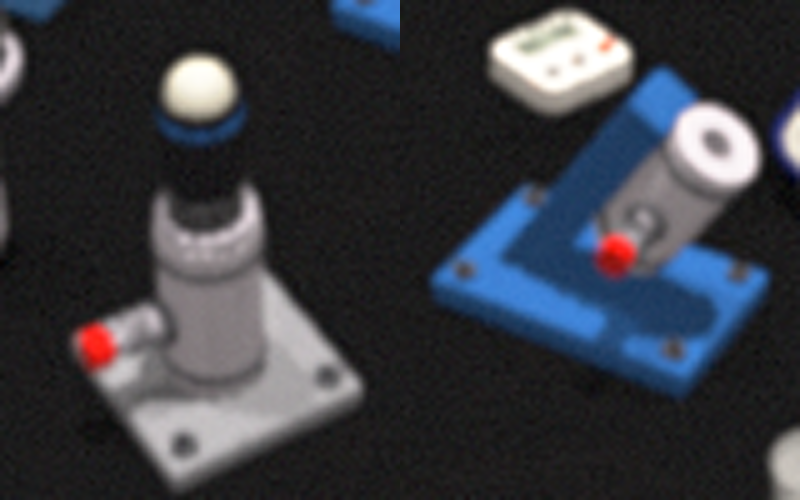

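```bash
python3 - <<'E'
import cv2,numpy as np
t=cv2.imread("pics/top0.png")
def c(im,x,y,w,h,k): return cv2.resize(im[y:y+h,x:x+w],None,fx=k,fy=k,interpolation=cv2.INTER_CUBIC)
b=c(t,395,215,60,45,8); p=c(t,280,265,120,50,4)
cv2.imwrite("pics/zt2.png",np.vstack([b,p]))
# segmentation-based measures
hsv=cv2.cvtColor(t,cv2.COLOR_BGR2HSV)
for n,(x,y,w,h) in dict(park=(244,180,80,80),petri=(285,270,45,45),jar=(362,280,35,35),stand=(395,170,60,85)).items():
    sub=t[y:y+h,x:x+w]; g=sub.max(2)
    _,m=cv2.threshold(g,60,255,0)
    cs,_=cv2.findContours(m,cv2.RETR_EXTERNAL,cv2.CHAIN_APPROX_NONE)
    k=max(cs,key=cv2.contourArea); print(n,cv2.minAreaRect(k+np.array([x,y])),cv2.boundingRect(k+np.array([x,y])))
E
```

```text
park ((279.23370361328125, 217.3158721923828), (58.9196662902832, 48.274742126464844), 25.20112419128418) (252, 189, 64, 62)
petri ((307.0, 293.0), (32.0, 32.0), 90.0) (291, 277, 33, 33)
jar ((379.0, 296.5), (23.33452033996582, 23.33452033996582), 45.0) (367, 285, 25, 24)
stand ((424.0, 213.5), (75.0, 50.0), 90.0) (399, 176, 51, 76)
```

View pics/zt2.png

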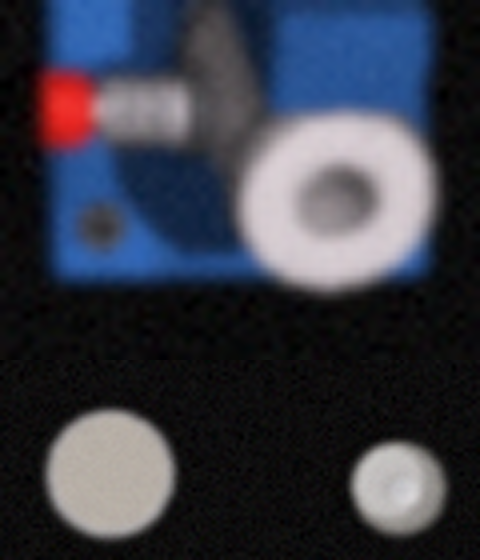

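```bash
cat > h.py <<'E'
import numpy as np,cv2
from scipy.optimize import least_squares
from scipy.spatial.transform import Rotation as R
from rig import r
def proj(n,P):
    c=r.calibration(n); Rw=R.from_euler('xyz',c['attitude']).as_matrix().T
    rv,_=cv2.Rodrigues(Rw); return cv2.projectPoints(np.asarray(P,float).reshape(-1,1,3),rv,-Rw@c['origin'],c['mtx'],c['dist'])[0].reshape(-1,2)
def ray(n,uv):
    c=r.calibration(n); x=cv2.undistortPoints(np.array([[uv]],float),c['mtx'],c['dist'])[0,0]
    return c['origin'],R.from_euler('xyz',c['attitude']).as_matrix()@np.array([x[0],x[1],1])
def onz(n,uv,z):
    o,d=ray(n,uv); return o+d*(z-o[2])/d[2]
def place(p,L):
    c,s=np.cos(p[2]),np.sin(p[2]); L=np.asarray(L,float)
    return np.c_[p[0]+c*L[:,0]-s*L[:,1],p[1]+s*L[:,0]+c*L[:,1],L[:,2]]
def fit(p0,obs):
    def f(p):
        return np.concatenate([(proj(n,place(p,[l]))[0]-uv)*w for n,l,uv,w in obs])
    s=least_squares(f,p0); return s.x,s.fun.reshape(-1,2).round(2)
E
python3 - <<'E'
from h import *
st=[('top',(106,45,16),(400.6,176),1),('top',(106,-45,16),(448,176),1),('top',(-34,45,16),(401.1,249.5),1),('top',(-34,-45,16),(448.3,248.6),1),('top',(-20,0,116),(436.8,239.7),2)]
ss=[('scene',(106,45,16),(335,202.2),1),('scene',(-34,45,16),(366.2,239.6),1),('scene',(-34,-45,16),(383.2,219),1),('scene',(-20,0,116),(372.6,193.2),2),('scene',(106,45,16),(316,220.6),0)]
for o in (st,ss,st+ss):
    p,f=fit([500,-40,0],o); print(p,'mouth',place(p,[(-20,0,116)])); print(f.tolist())
for uv,z in (((244+172/5-.4,180+166/5-.4),160),):
    print('dome top',onz('top',uv,z))
t=[onz('top',(244+a/5-.4,180+b/5-.4),12) for a,b in((148,45),(357,150),(258,357),(47,255))]
print('plate',np.array(t).round(1),np.mean(t,0))
print('dome scene',onz('scene',(289.6,237.2),160))
t=[onz('scene',(250+a/5-.4,220+b/5-.4),12) for a,b in((362,385),(75,338))]
print('plate sc',np.array(t).round(1),np.mean(t,0))
print('petri',onz('top',(307,293),15),'jar',onz('top',(379,296.5),50))
print('knob',onz('top',(244+68/5-.4,180+131/5-.4),49))
E
```

```text
[ 5.73858753e+02 -4.09926183e+01 -3.79746847e-03] mouth [[553.85889699 -40.91666908 116.        ]]
[[0.23, -0.44], [-0.6, -0.15], [0.33, -0.49], [-0.0, 0.34], [0.02, 0.33]]
[ 5.69342243e+02 -5.87003551e+01 -5.09441332e-01] mouth [[551.88190067 -48.9465632  116.        ]]
[[-6.05, 2.0], [-7.71, -4.19], [6.49, 4.65], [3.36, -1.66], [0.0, -0.0]]
[ 5.72414470e+02 -4.40251292e+01 -6.27069652e-02] mouth [[552.45377891 -42.7718117  116.        ]]
[[5.1, -0.95], [4.15, 2.1], [0.91, -1.16], [0.51, 2.45], [2.17, 1.96], [-18.66, 15.91], [-1.2, 0.19], [0.77, 1.03], [0.45, 0.88], [0.0, -0.0]]
dome top [597.39885355 227.11443633 160.        ]
plate [[656.3 247.   12. ]
 [615.7 167.5  12. ]
 [537.2 205.3  12. ]
 [576.3 285.5  12. ]] [596.37425109 226.32774713  12.        ]
dome scene [597.06932121 220.7483747  160.        ]
plate sc [[536.5 202.6  12. ]
 [652.8 244.2  12. ]] [594.64538554 223.36075929  12.        ]
petri [457.89490106 183.23302862  15.        ] jar [453.11543854  51.39170604  50.        ]
knob [619.87771854 273.35407972  49.        ]
```

```bash
python3 - <<'E'
from h import *
st=[('top',(106,45,16),(400.6,176),1),('top',(106,-45,16),(448,176),1),('top',(-34,45,16),(401.1,249.5),1),('top',(-34,-45,16),(448.3,248.6),1),('top',(-20,0,116),(436.8,239.7),2)]
ss=[('scene',(106,-45,16),(335,202.2),1),('scene',(-34,45,16),(366.2,239.6),1),('scene',(-34,-45,16),(383.2,219),1),('scene',(-20,0,116),(372.6,193.2),2),('scene',(106,45,16),(316,220.6),1)]
for o in (st,ss,st+ss):
    p,f=fit([500,-40,0],o); print(p,'mouth',place(p,[(-20,0,116)])); print(f.tolist())
# sensor fit park axis using both: dome top-camera bounding & scene; overlay
img={n:cv2.imread(f'pics/{n}0.png') for n in('top','scene')}
def circ(c,ax,rad):
    ax=np.array(ax)/np.linalg.norm(ax); u=np.cross(ax,[0,1,0.01]);u/=np.linalg.norm(u);v=np.cross(ax,u)
    a=np.linspace(0,2*np.pi,60); return np.array(c)+rad*(np.cos(a)[:,None]*u+np.sin(a)[:,None]*v)
yaw=p[2]; ax=np.array([-.5*np.cos(yaw),-.5*np.sin(yaw),.866]); m=place(p,[(-20,0,116)])[0]
k=6;out=[]
px,py=596.6,226
for n,bx in (('top',((250,185),(400,175))),('scene',((255,225),(310,170)))):
    big=cv2.resize(img[n],None,fx=k,fy=k,interpolation=cv2.INTER_CUBIC)
    for C in (circ(m,ax,21),circ(m,ax,9),place(p,[(106,45,16),(106,-45,16),(-34,-45,16),(-34,45,16)]),circ((px,py,94),(0,0,1),21),circ((px,py,100),(0,0,1),20),circ((px,py,160),(0,0,1),16),circ((px,py,12),(0,0,1),21)):
        q=((proj(n,C)+.5)*k-.5).astype(np.int32); cv2.polylines(big,[q],True,(0,255,0),1)
    out.append(np.hstack([big[y*k:y*k+300+(80 if n=='scene' else 0),x*k:x*k+390] if n=='top' else big[y*k:y*k+480,x*k:x*k+390] for x,y in bx]))
cv2.imwrite('pics/ov_top.png',out[0]);cv2.imwrite('pics/ov_scene.png',out[1])
E
```

```text
[ 5.73858753e+02 -4.09926183e+01 -3.79746847e-03] mouth [[553.85889699 -40.91666908 116.        ]]
[[0.23, -0.44], [-0.6, -0.15], [0.33, -0.49], [-0.0, 0.34], [0.02, 0.33]]
[ 5.72753063e+02 -4.36200079e+01 -9.22614247e-04] mouth [[552.75307134 -43.60155566 116.        ]]
[[-0.85, -0.86], [0.07, 0.18], [-0.03, 0.23], [0.55, 0.44], [-0.41, -0.67]]
[ 5.73294607e+02 -4.16421888e+01 -3.22923128e-03] mouth [[553.29471152 -41.57760427 116.        ]]
[[0.55, -0.13], [-0.29, 0.13], [0.68, -0.18], [0.35, 0.62], [0.78, 0.99], [-1.34, -0.58], [-0.58, 0.58], [-0.56, 0.62], [-0.69, 1.18], [-1.01, -0.38]]
```

View pics/ov_top.png

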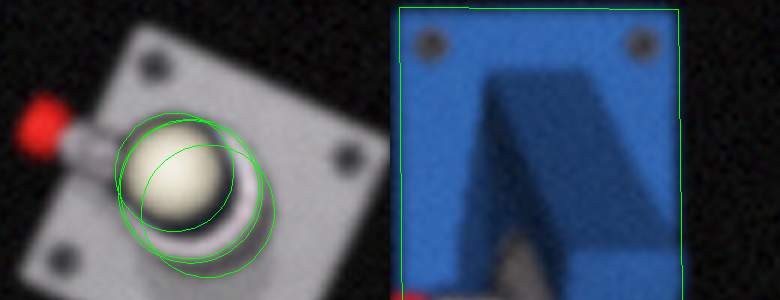

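View pics/ov_scene.png

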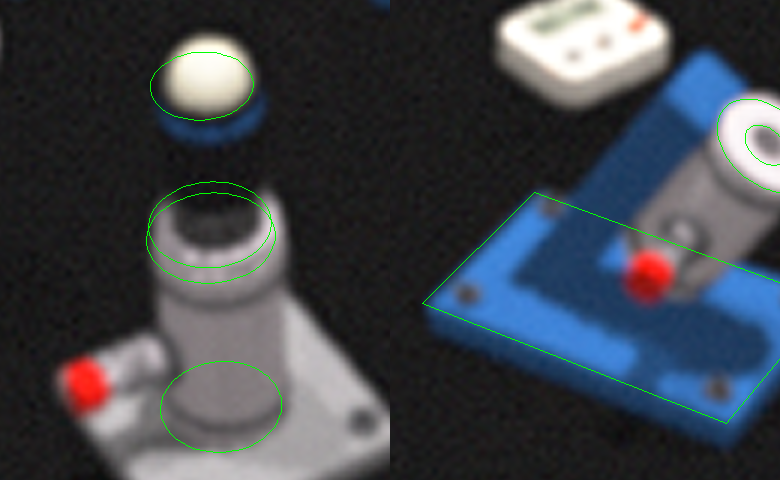

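```bash
cat >> h.py <<'E'
def rel(pos,rpy,frm=None):
    s=r.sense(); p,e=(s['eef_pos'],s['tcp_rot']) if frm is None else frm
    A=R.from_euler('xyz',e); B=R.from_euler('xyz',rpy) if not isinstance(rpy,R) else rpy
    print('cm',(A.inv().apply(np.asarray(pos)-p)/10).round(3),'deg',np.degrees((A.inv()*B).as_rotvec()).round(2))
E
python3 - <<'E'
from h import *
rel([596.3,225,300],[np.pi,0,1.932])
E
```

```text
cm [ 63.652 -59.216  -6.862] deg [-6.00e-02 -5.00e-02 -8.71e+01]
```

>>> jog_arm(series=[[[0,0,-6.9,0,0,0,8.54],[12.7,-11.8,-6.9,0,0,-17.4,8.54],[25.5,-23.7,-6.9,0,0,-34.8,8.54],[38.2,-35.5,-6.9,0,0,-52.3,8.54],[50.9,-47.4,-6.9,0,0,-69.7,8.54]]], newtons=40)

```text
clock: 0.72
eef_pos: [350.1, -341.6, 297.7]
tcp_rot: [3.142, -0.0, 1.167]
contact_force: [0.5, 0.1, -0.4]
opening: 1.0
```

```bash
python3 - <<'E'
from h import *
print(r.sense())
rel([596.3,225,300],[np.pi,0,1.932])
E
```

```text
{'clock': 0.725, 'qpos': array([-7.76320833e-01,  7.51965918e-02,  1.83574118e+00,  1.94847544e-04,
        1.23067765e+00, -3.73067375e-01]), 'qvel': array([ 0.91516761, -0.34467922,  0.37711699,  0.00146429, -0.03918546,
       -0.5885113 ]), 'joint_efforts': array([ -9.34944123, -39.75486875, -35.54664373,  -0.27596315,
         0.37875566,   0.90257026]), 'eef_pos': array([ 350.09081022, -341.60148341,  297.7376234 ]), 'tcp_rot': array([ 3.14154691e+00, -1.79349057e-04,  1.16747787e+00]), 'contact_force': array([ 0.46568908,  0.06231033, -0.42853476]), 'wrist_torque': array([ 0.06738589, -0.02095298,  0.01434582]), 'opening': 0.999569383694009}
cm [61.777  0.408 -0.215] deg [ 1.00e-02 -1.00e-02 -4.38e+01]
```

>>> jog_arm(series=[[[12,0,0,0,0,-10,8.54],[24,0,0,0,0,-20,8.54],[36,0,0,0,0,-30,8.54],[48,0,0,0,0,-40,8.54],[50,0,0,0,0,-40,8.54]]])

```text
clock: 1.35
eef_pos: [474.4, -54.8, 297.9]
tcp_rot: [3.141, 0.0, 1.863]
contact_force: [-0.4, -0.4, -0.6]
opening: 0.993
```

>>> jog_arm(series=[[[0,0,0,0,0,0,8.54],[0,0,0,0,0,0,8.54],[0,0,0,0,0,0,8.54]]])

```text
clock: 1.72
eef_pos: [473.5, -58.0, 297.8]
tcp_rot: [-3.141, 0.0, 1.858]
contact_force: [0.4, 0.0, -0.0]
opening: 1.002
```

```bash
python3 - <<'E'
from h import *
print(r.sense()['qpos'])
rel([596.3,225,200],[np.pi,0,1.932])
E
```

```text
[-1.24707071e-01  5.47455292e-02  1.85782592e+00 -3.65383102e-04
  1.22938890e+00 -4.12046812e-01]
cm [23.657 19.801  9.763] deg [-0.03  0.01 -4.23]
```

>>> jog_arm(series=[[[4.7,4,2,0,0,-1,8.54],[9.5,8,4,0,0,-2,8.54],[14,12,5,0,0,-3,8.54],[19,16,7,0,0,-4.2,8.54],[23.65,19.8,9.7,0,0,-4.2,8.54]]])

```text
clock: 2.35
eef_pos: [593.8, 216.5, 205.6]
tcp_rot: [3.14, 0.0, 1.931]
contact_force: [1.2, -0.5, 0.6]
opening: 1.001
```

>>> jog_arm(series=[[[0,0,0,0,0,0,8.54],[0,0,0,0,0,0,8.54],[0,0,0,0,0,0,8.54]]])

```text
clock: 2.72
eef_pos: [592.5, 214.6, 206.4]
tcp_rot: [3.141, 0.0, 1.931]
contact_force: [0.1, 1.1, 0.5]
opening: 1.005
```

```bash
python3 - <<'E'
from h import *
print(r.sense()['qpos'])
rel([596.3,225,114],[np.pi,0,1.932])
for n in("scene","top"):
    im=r.grab_frame(n)[:,:,::-1]; cv2.imwrite(f"pics/{n}1.png",im)
a=cv2.resize(cv2.imread('pics/scene1.png')[150:330,210:410],None,fx=2,fy=2)
b=cv2.resize(cv2.imread('pics/top1.png')[130:310,200:400],None,fx=2,fy=2)
cv2.imwrite('pics/c1.png',np.hstack([a,b]))
E
```

```text
[ 3.45238771e-01  3.83808965e-01  1.64640319e+00 -2.59395336e-04
  1.11053932e+00 -1.49590622e-02]
cm [0.842 0.719 9.245] deg [ 0.05  0.01 -0.05]
```

View pics/c1.png

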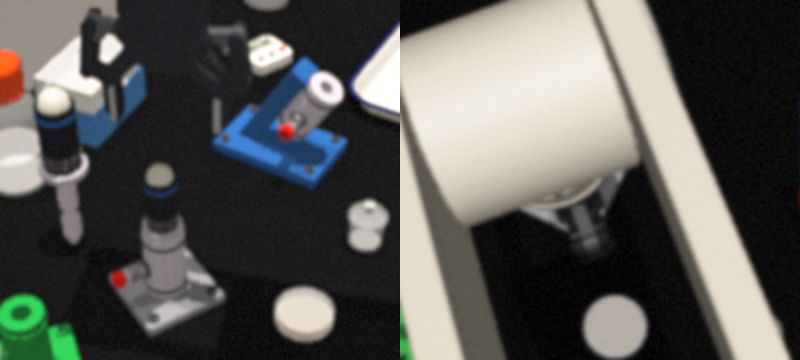

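The arm is over the parking holder: jaws in scene crop at (100,70) and (225,75), dome below at (158,175). Next I'll check clearance to the large look-alike sensor on the far side.

```bash
python3 - <<'E'
from h import *
print('nose',onz('scene',(246,270),0)); 
for z in (150,200): print(z,onz('top',(283,128),z), onz('scene',(237,199),z))
E
```

```text
nose [726.83326708 216.27508741   0.        ]
150 [739.27248447 219.67768468 150.        ] [768.72677159 168.98986853 150.        ]
200 [726.87128649 216.52171627 200.        ] [719.77203175 218.73750509 200.        ]
```

>>> jog_arm(series=[[[0.84,0.72,0,0,0,0,8.54],[0.84,0.72,1,0,0,0,8.54],[0.84,0.72,4,0,0,0,8.54],[0.84,0.72,7,0,0,0,8.54],[0.84,0.72,9.2,0,0,0,8.54]]])

```text
clock: 3.45
eef_pos: [595.1, 226.6, 111.5]
tcp_rot: [-3.14, 0.0, 1.934]
contact_force: [0.2, -0.3, -0.0]
opening: 1.003
```

>>> jog_arm(series=[[[0,0,0,0,0,0,8.54],[0,0,0,0,0,0,8.54]]])

```text
clock: 3.7
eef_pos: [596.3, 227.0, 114.1]
tcp_rot: [3.141, 0.0, 1.933]
contact_force: [0.4, 0.7, 0.8]
opening: 1.004
```

```bash
python3 - <<'E'
from h import *
print(r.sense()['contact_force'])
rel([596.3,225,114],[np.pi,0,1.932])
for n in("scene",):
    im=r.grab_frame(n)[:,:,::-1]; cv2.imwrite(f"pics/{n}2.png",im)
a=cv2.resize(cv2.imread('pics/scene2.png')[180:330,200:400],None,fx=4,fy=4)
cv2.imwrite('pics/c2.png',a)
E
```

```text
[0.42046702 0.66666861 0.81744734]
cm [-0.185 -0.073  0.008] deg [0.03 0.   0.08]
```

View pics/c2.png

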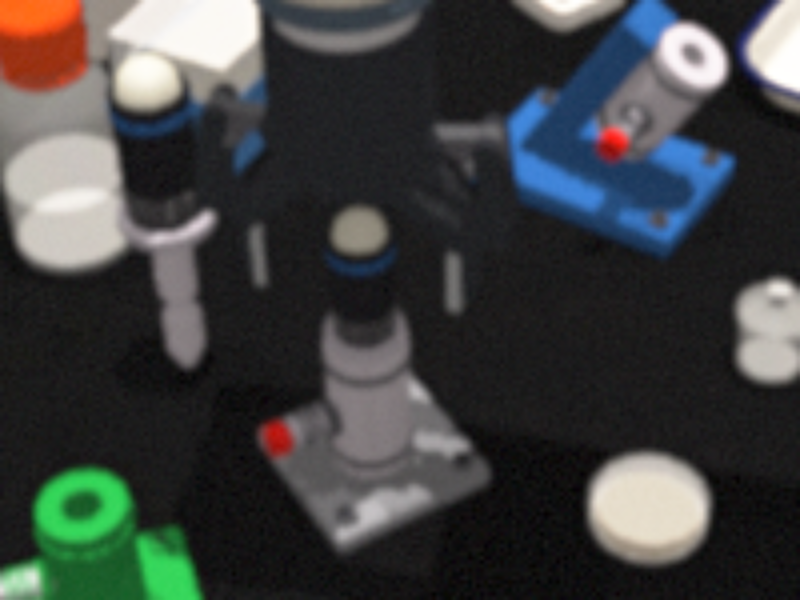

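The jaws straddle the head: pads at (258,255) and (454,282), head at (360,285). Closing now.

>>> jog_arm(series=[[[-0.1,0,0,0,0,0,6],[-0.1,0,0,0,0,0,4],[-0.1,0,0,0,0,0,2.5],[-0.1,0,0,0,0,0,2.5],[-0.1,0,0,0,0,0,2.5]]], newtons=60)

```text
clock: 4.38
eef_pos: [596.6, 225.9, 114.1]
tcp_rot: [3.141, 0.0, 1.933]
contact_force: [-0.9, 0.1, 6.2]
opening: 0.359
```

>>> jog_arm(series=[[[0,0,0,0,0,0,2.5],[0,0,0,0,0,0,2.5]]], newtons=60)

```text
clock: 4.62
eef_pos: [596.6, 225.9, 114.1]
tcp_rot: [3.141, 0.0, 1.933]
contact_force: [-0.9, -0.2, 6.5]
opening: 0.356
```

```bash
python3 - <<'E'
from h import *
s=r.sense();print(s)
E
```

```text
{'clock': 4.625, 'qpos': array([ 3.59619938e-01,  4.97208459e-01,  1.69821986e+00, -5.34262899e-05,
        9.45521897e-01, -2.81329966e-03]), 'qvel': array([ 0.00123663,  0.00195237, -0.00078398,  0.00074606,  0.00019446,
       -0.00039392]), 'joint_efforts': array([ 1.63759729e-01, -6.21841121e+01, -2.78947610e+01,  6.41957810e-02,
       -3.99366142e-01, -1.82449050e-03]), 'eef_pos': array([596.61225527, 225.89436778, 114.09310997]), 'tcp_rot': array([3.14095034e+00, 4.51454381e-05, 1.93326081e+00]), 'contact_force': array([-0.89072497, -0.21203555,  6.53500064]), 'wrist_torque': array([-0.14580012,  0.24272859, -0.0479137 ]), 'opening': 0.35627275109354484}
```

>>> jog_arm(series=[[[0,0,-0.3,0,0,0,2.5],[0,0,-0.8,0,0,0,2.5],[0,0,-1.5,0,0,0,2.5],[0,0,-2.3,0,0,0,2.5],[0,0,-3.3,0,0,0,2.5]]], newtons=80)

```text
clock: 5.25
eef_pos: [596.2, 225.8, 147.4]
tcp_rot: [-3.141, -0.0, 1.933]
contact_force: [-0.2, -0.5, -1.4]
opening: 0.355
```

```bash
python3 - <<'E'
from h import *
for n in("scene",):
    im=r.grab_frame(n)[:,:,::-1]; cv2.imwrite(f"pics/{n}3.png",im)
a=cv2.resize(cv2.imread('pics/scene3.png')[150:330,200:400],None,fx=3,fy=3)
cv2.imwrite('pics/c3.png',a)
E
```

```text
(no output)
```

View pics/c3.png

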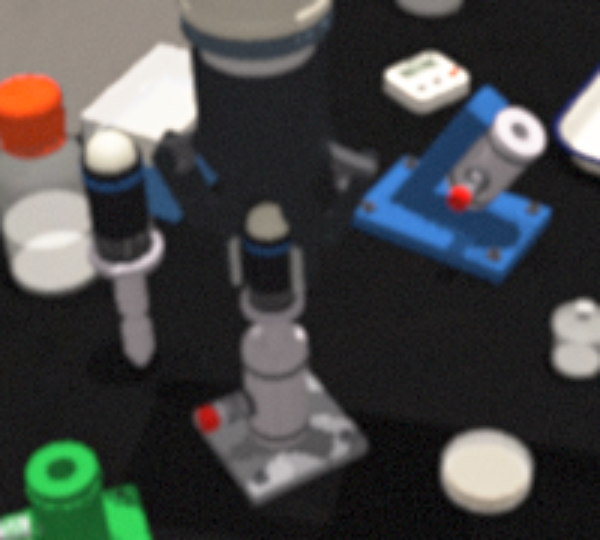

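>>> jog_arm(series=[[[0,0,-2,0,0,0,2.5],[0,0,-5,0,0,0,2.5],[0,0,-8,0,0,0,2.5],[0,0,-12,0,0,0,2.5],[0,0,-13.5,0,0,0,2.5]]])

```text
clock: 5.92
eef_pos: [597.5, 226.4, 285.7]
tcp_rot: [3.136, -0.0, 1.933]
contact_force: [-0.0, 0.2, -2.1]
opening: 0.352
```

```bash
python3 - <<'E'
from h import *
m=np.array([553.3,-42.2,116]);yaw=-.003
ax=np.array([-.5*np.cos(yaw),-.5*np.sin(yaw),np.sqrt(.75)])
Y=ax*0; z=-ax
# tool y ~ +x-ish radial, in lean plane: q6~0 -> y_tool horizontal? choose y in plane of lean
y=np.array([np.cos(yaw),np.sin(yaw),0]); y-=y@z*z; y/=np.linalg.norm(y); x=np.cross(y,z)
B=R.from_matrix(np.c_[x,y,z]); print('rpy',B.as_euler('xyz'))
# nose 20 mm above mouth along axis: flange 100 above, TCP 120.1 above
for d in (160,120.1): print(m+ax*d)
s=r.sense();print(s['eef_pos'],s['tcp_rot'])
rel(m+ax*160,B)
E
```

```text
rpy [2.61799388 0.         1.56779633]
[473.30036    -41.96000036 254.56406461]
[493.25027022 -42.01985027 220.00965099]
[597.47229598 226.40144772 285.67269457] [ 3.13629142e+00 -1.85778578e-04  1.93325206e+00]
cm [-20.69  -21.142   2.995] deg [-29.36  -5.54  20.43]
```

>>> jog_arm(series=[[[-4,-4,0,-5,-1,3,2.5],[-8,-8,0,-11,-2,7,2.5],[-12,-12,1,-17,-3,12,2.5],[-16,-16,2,-23,-4.3,16,2.5],[-19,-19.5,2.5,-27,-5,19,2.5]]])

```text
clock: 6.55
eef_pos: [478.9, -22.3, 255.7]
tcp_rot: [2.663, 0.007, 1.592]
contact_force: [1.1, -0.2, -1.4]
opening: 0.353
```

>>> jog_arm(series=[[[0,0,0,0,0,0,2.5],[0,0,0,0,0,0,2.5]]])

```text
clock: 6.8
eef_pos: [481.7, -21.1, 257.2]
tcp_rot: [2.664, 0.006, 1.593]
contact_force: [0.7, 0.1, -1.7]
opening: 0.353
```

```bash
cat >> h.py <<'E'
M=np.array([553.3,-42.2,116]);yaw=-.003
AX=np.array([-.5*np.cos(yaw),-.5*np.sin(yaw),np.sqrt(.75)])
_z=-AX;_y=np.array([np.cos(yaw),np.sin(yaw),0]); _y-=_y@_z*_z; _y/=np.linalg.norm(_y)
B=R.from_matrix(np.c_[np.cross(_y,_z),_y,_z])
E
python3 - <<'E'
from h import *
s=r.sense();print(s['eef_pos'],s['tcp_rot'],s['qpos'])
rel(M+AX*120,B)
for n in("scene","top"):
    im=r.grab_frame(n)[:,:,::-1]; cv2.imwrite(f"pics/{n}4.png",im)
a=cv2.resize(cv2.imread('pics/scene4.png')[100:250,300:400],None,fx=4,fy=4)
b=cv2.resize(cv2.imread('pics/top4.png')[150:300,370:470],None,fx=4,fy=4)
cv2.imwrite('pics/c4.png',np.hstack([a,b]))
E
```

```text
[481.7343369  -21.05395029 257.18490518] [2.6638969  0.00634902 1.5930216 ] [-0.07428993 -0.13338252  2.22208726  0.07090251  0.57775291 -0.1480898 ]
cm [-2.098 -0.734  3.831] deg [-2.63 -0.37  1.44]
```

View pics/c4.png

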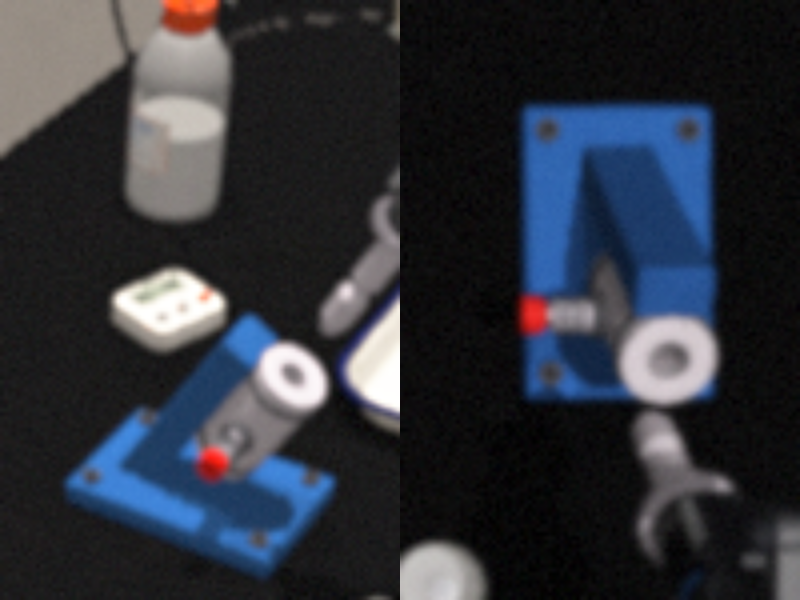

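Both views show the post approaching the mouth: nose at (340,315) in the left crop and (650,425) in the right. Moving to about 25 mm off the mouth to check alignment.

>>> jog_arm(series=[[[-1,-0.4,0.7,-1.3,-0.2,0.7,2.5],[-2.1,-0.7,1.5,-2.6,-0.4,1.4,2.5],[-2.1,-0.7,2.8,-2.6,-0.4,1.4,2.5],[-2.1,-0.7,3.3,-2.6,-0.4,1.4,2.5],[-2.1,-0.7,3.3,-2.6,-0.4,1.4,2.5]]])

```text
clock: 7.52
eef_pos: [491.2, -41.4, 223.7]
tcp_rot: [2.62, 0.001, 1.57]
contact_force: [0.8, -0.5, -2.3]
opening: 0.353
```

>>> jog_arm(series=[[[0,0,0,0,0,0,2.5],[0,0,0,0,0,0,2.5]]])

```text
clock: 7.78
eef_pos: [490.9, -41.8, 224.5]
tcp_rot: [2.619, 0.001, 1.569]
contact_force: [-0.1, 0.0, -2.0]
opening: 0.359
```

```bash
cat > look.py <<'E'
from h import *
import sys
k=sys.argv[1]
s=r.sense();T=R.from_euler('xyz',s['tcp_rot']); p=s['eef_pos']; print(p.round(1),s['tcp_rot'].round(3),s['contact_force'].round(1))
rel(M+AX*120,B)
rel(M+AX*20.1,B)
sa=-T.apply([0,0,1]); fl=p-20.1*sa   # sensor axis, flange underside
def circ(c,ax,rad):
    u=np.cross(ax,[0,1,0.01]);u/=np.linalg.norm(u);v=np.cross(ax,u)
    a=np.linspace(0,2*np.pi,60); return np.array(c)+rad*(np.cos(a)[:,None]*u+np.sin(a)[:,None]*v)
out=[]
for n,(x,y) in (("scene",(335,165)),("top",(405,205))):
    im=np.ascontiguousarray(r.grab_frame(n)[:,:,::-1]); cv2.imwrite(f"pics/{n}{k}.png",im)
    big=cv2.resize(im,None,fx=8,fy=8,interpolation=cv2.INTER_CUBIC)
    raw=big[y*8:y*8+560,x*8:x*8+400].copy()
    for C,col in ((circ(M,AX,21),(0,255,0)),(circ(M,AX,9),(0,255,0)),(circ(fl,sa,20),(0,255,255)),(circ(fl-sa*70,sa,8),(0,255,255)),(circ(fl-sa*80,sa,4),(0,255,255)),(circ(fl-sa*45,sa,7),(255,0,255))):
        q=((proj(n,C)+.5)*8-.5).astype(np.int32); cv2.polylines(big,[q],True,col,1)
    out+=[raw,big[y*8:y*8+560,x*8:x*8+400]]
cv2.imwrite(f'pics/raw{k}.png',np.hstack(out[::2])); cv2.imwrite(f'pics/ov{k}.png',np.hstack(out[1::2]))
E
python3 look.py 5
```

```text
[490.9 -41.8 224.5] [2.619e+00 1.000e-03 1.569e+00] [-0.1  0.  -2. ]
cm [-0.019 -0.025  0.516] deg [-0.04  0.01  0.09]
cm [-0.018 -0.018 10.506] deg [-0.04  0.01  0.09]
```

View pics/ov5.png

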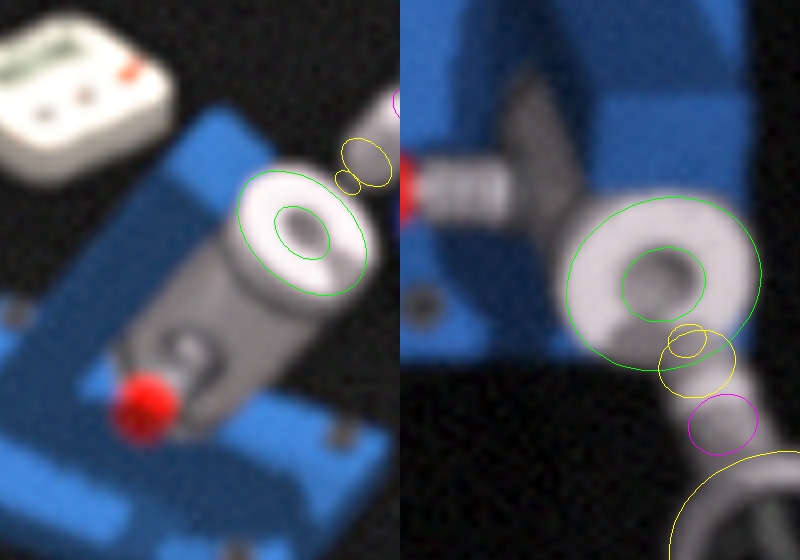

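View pics/raw5.png

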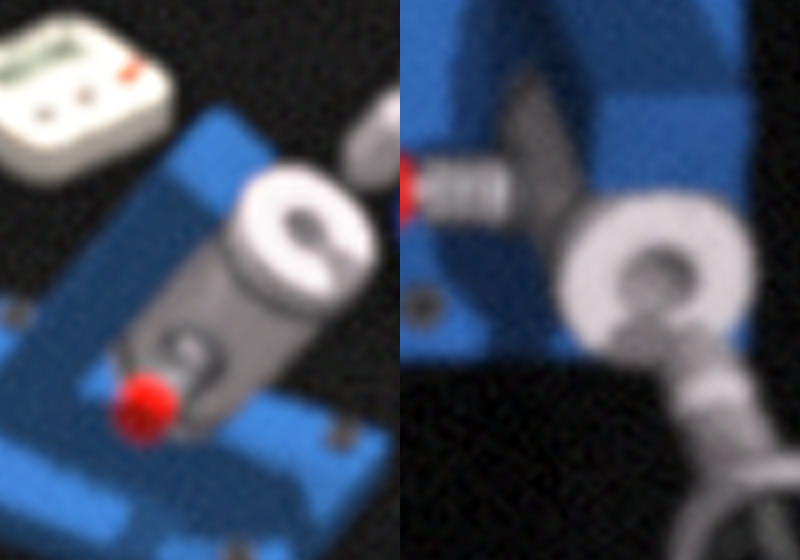

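Predicted and actual outlines agree to about 0.6 mm across the bore axis in both views. Mouth centre is about (656,275) in the top crop and about (310,227) in the scene crop. Advancing in small steps.

>>> jog_arm(series=[[[0.02,-0.02,0.8,0,0,0,2.5],[0.02,-0.02,1.6,0,0,0,2.5],[0.02,-0.02,2.4,0,0,0,2.5],[0.02,-0.02,3.2,0,0,0,2.5],[0.02,-0.02,4,0,0,0,2.5]]])

```text
clock: 8.5
eef_pos: [510.8, -41.8, 188.7]
tcp_rot: [2.62, 0.001, 1.569]
contact_force: [0.4, -0.6, -2.1]
opening: 0.356
```

```bash
python3 look.py 6; python3 -c "
from h import *
print(r.sense()['wrist_torque'])"
```

```text
[510.8 -41.8 188.7] [2.620e+00 1.000e-03 1.569e+00] [ 0.4 -0.6 -2.1]
cm [-0.026  0.038 -3.576] deg [-0.09  0.01  0.07]
cm [-0.024  0.053  6.414] deg [-0.09  0.01  0.07]
[0.01504859 0.39079358 0.01994947]
```

View pics/raw6.png

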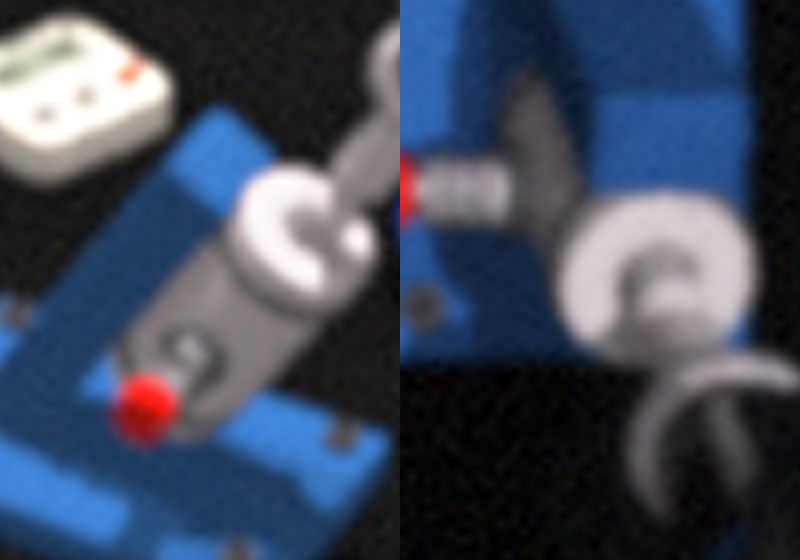

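>>> jog_arm(series=[[[0,0.02,0.4,0,0,0,2.5],[0,0.04,0.9,0,0,0,2.5],[0,0.04,1.4,0,0,0,2.5],[0,0.04,1.9,0,0,0,2.5],[0,0.04,1.9,0,0,0,2.5]]])

```text
clock: 9.22
eef_pos: [520.3, -41.8, 172.7]
tcp_rot: [2.62, 0.001, 1.569]
contact_force: [0.0, -0.8, -1.3]
opening: 0.357
```

```bash
cat > f.py <<'E'
from h import *
s=r.sense(); T=R.from_euler('xyz',s['tcp_rot'])
print('F tool',T.inv().apply(s['contact_force']).round(1),'T tool',T.inv().apply(s['wrist_torque']).round(2),'open',round(s['opening'],3))
rel(M+AX*20.1,B)
E
python3 f.py
```

```text
F tool [-0.8 -0.7  1.2] T tool [0.45 0.   0.  ] open 0.357
cm [-0.025  0.028  4.547] deg [-0.11  0.01  0.07]
```

>>> jog_arm(series=[[[0,0.02,0.4,0,0,0,2.5],[0,0.02,0.8,0,0,0,2.5],[0,0.02,1.2,0,0,0,2.5],[0,0.02,1.6,0,0,0,2.5],[0,0.02,1.6,0,0,0,2.5]]], newtons=100)

```text
clock: 9.85
eef_pos: [528.5, -41.9, 159.0]
tcp_rot: [2.62, 0.001, 1.569]
contact_force: [0.5, 0.0, -4.1]
opening: 0.351
```

```bash
python3 f.py
```

```text
F tool [ 0.  -1.6  3.8] T tool [ 0.5  -0.21 -0.01] open 0.351
cm [-0.021  0.007  2.951] deg [-0.1   0.01  0.07]
```

>>> jog_arm(series=[[[0,0,0.4,0,0,0,2.5],[0,0,0.8,0,0,0,2.5],[0,0,1.2,0,0,0,2.5],[0,0,1.6,0,0,0,2.5],[0,0,1.6,0,0,0,2.5]]])

```text
clock: 10.48
eef_pos: [536.6, -41.9, 145.0]
tcp_rot: [2.62, 0.001, 1.569]
contact_force: [1.2, -1.4, -7.1]
opening: 0.352
```

```bash
python3 f.py; python3 look.py 7
```

```text
F tool [-1.4 -2.5  6.8] T tool [ 0.64 -0.3  -0.02] open 0.352
cm [-0.02   0.004  1.335] deg [-0.1   0.02  0.07]
[536.6 -41.9 145. ] [2.620e+00 1.000e-03 1.569e+00] [ 1.2 -1.4 -7.1]
cm [-0.023 -0.014 -8.655] deg [-0.1   0.02  0.07]
cm [-0.02   0.004  1.335] deg [-0.1   0.02  0.07]
```

View pics/ov7.png

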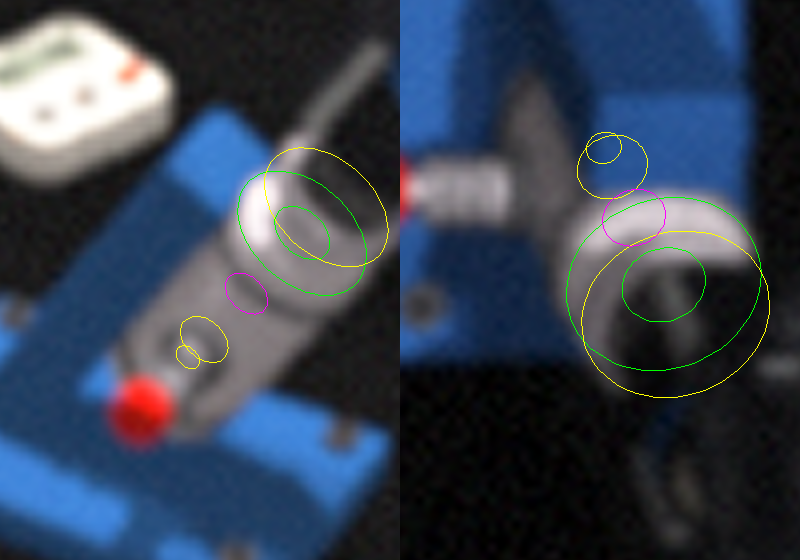

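>>> jog_arm(series=[[[0,0,0.3,0,0,0,2.5],[0,0,0.6,0,0,0,2.5],[0,0,0.9,0,0,0,2.5]]])

```text
clock: 10.95
eef_pos: [541.1, -41.9, 137.6]
tcp_rot: [2.619, 0.001, 1.569]
contact_force: [-1.5, -0.8, -0.1]
opening: 0.35
```

```bash
python3 f.py
```

```text
F tool [-0.8 -1.3 -0.7] T tool [ 0.78 -0.08 -0.  ] open 0.35
cm [-0.026 -0.028  0.473] deg [-0.06  0.01  0.08]
```

>>> jog_arm(series=[[[0,0,0.15,0,0,0,2.5],[0,0,0.3,0,0,0,2.5]]])

```text
clock: 11.2
eef_pos: [542.8, -41.9, 135.1]
tcp_rot: [2.619, 0.001, 1.569]
contact_force: [-1.8, 1.1, -1.7]
opening: 0.357
```

```bash
python3 f.py; python3 look.py 8
```

```text
F tool [ 1.1 -2.4  0.6] T tool [0.54 0.06 0.  ] open 0.357
cm [-0.025 -0.045  0.164] deg [-0.05  0.02  0.07]
[542.8 -41.9 135.1] [2.619e+00 1.000e-03 1.569e+00] [-1.8  1.1 -1.7]
cm [-0.028 -0.054 -9.826] deg [-0.05  0.02  0.07]
cm [-0.025 -0.045  0.164] deg [-0.05  0.02  0.07]
```

View pics/raw8.png

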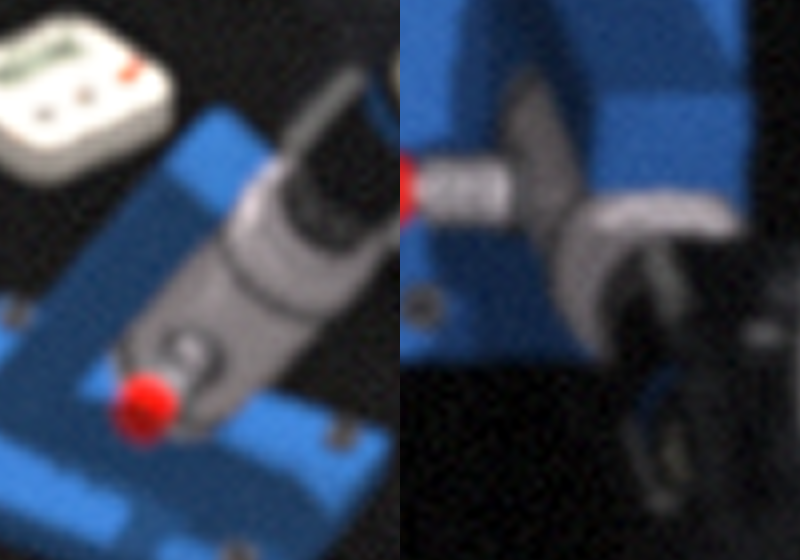

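The flange is almost on the mouth (scene crop, around (280,230)), with no hard stop yet. Pressing on gently.

>>> jog_arm(series=[[[0,-0.03,0.15,0,0,0,2.5],[0,-0.04,0.3,0,0,0,2.5]]])

```text
clock: 11.55
eef_pos: [543.5, -42.0, 133.5]
tcp_rot: [2.618, 0.001, 1.569]
contact_force: [-38.9, -1.8, 55.4]
opening: 0.351
```

```bash
python3 f.py
```

```text
F tool [ -2.   -5.9 -67.4] T tool [ 1.48 -0.21 -0.01] open 0.351
cm [-0.019 -0.026 -0.002] deg [0.02 0.01 0.08]
```

Seated against a hard stop right at the predicted depth. Relieving the push, then releasing.

>>> jog_arm(series=[[[0,0,-0.1,0,0,0,2.5]]])

```text
clock: 11.68
eef_pos: [543.3, -42.0, 133.9]
tcp_rot: [2.618, 0.001, 1.569]
contact_force: [1.4, 1.2, -1.4]
opening: 0.351
```

```bash
python3 f.py
```

```text
F tool [1.2 0.5 2. ] T tool [ 0.41  0.12 -0.01] open 0.351
cm [-0.017 -0.024  0.039] deg [0.   0.02 0.07]
```

>>> jog_arm(series=[[[0,0,0.06,0,0,0,2.5],[0,0,0.06,0,0,0,2.5]]])

```text
clock: 11.92
eef_pos: [543.4, -42.0, 133.7]
tcp_rot: [2.618, 0.001, 1.569]
contact_force: [-15.9, -0.9, 22.0]
opening: 0.352
```

```bash
python3 f.py
```

```text
F tool [ -1.   -2.8 -27. ] T tool [ 0.89 -0.05 -0.01] open 0.352
cm [-0.016 -0.026  0.015] deg [0.02 0.02 0.08]
```

>>> jog_arm(series=[[[0,0,0,0,0,0,4.5],[0,0,0,0,0,0,6],[0,0,0,0,0,0,8.5],[0,0,0,0,0,0,8.5],[0,0,0,0,0,0,8.5]]])

```text
clock: 12.55
eef_pos: [543.5, -41.9, 132.6]
tcp_rot: [2.619, 0.001, 1.569]
contact_force: [-0.5, 0.3, 0.0]
opening: 0.994
```

```bash
python3 f.py; python3 look.py 9
```

```text
F tool [ 0.3 -0.4 -0.2] T tool [ 0.24  0.03 -0.  ] open 0.994
cm [-0.024  0.019 -0.085] deg [-0.07  0.01  0.07]
[543.5 -41.9 132.6] [2.619e+00 1.000e-03 1.569e+00] [-0.5  0.3  0. ]
cm [-2.6000e-02  7.0000e-03 -1.0075e+01] deg [-0.07  0.01  0.07]
cm [-0.024  0.019 -0.085] deg [-0.07  0.01  0.07]
```

View pics/raw9.png

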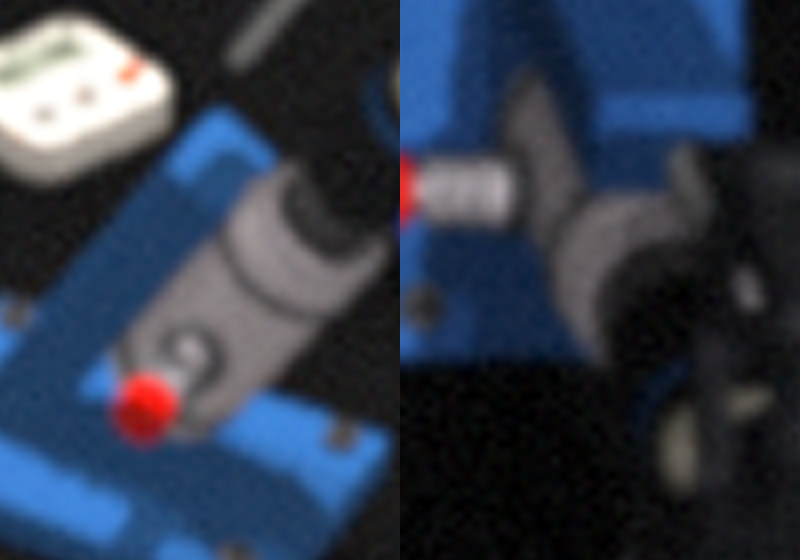

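Released: the finger has moved off to (260,30) and the sensor stayed put. Retreating along the axis.

>>> jog_arm(series=[[[0,0,-1,0,0,0,8.5],[0,0,-4,0,0,0,8.5],[0,0,-8,0,0,0,8.5],[0,0,-13,0,0,0,8.5],[0,0,-18,0,0,0,8.5]]])

```text
clock: 13.28
eef_pos: [452.2, -41.9, 290.2]
tcp_rot: [2.619, 0.002, 1.568]
contact_force: [0.3, 0.4, -0.2]
opening: 0.992
```

>>> jog_arm(series=[[[0,0,-1,0,0,0,8.5],[0,0,-1,0,0,0,8.5],[0,0,-1,0,0,0,8.5]]])

```text
clock: 13.65
eef_pos: [448.3, -41.6, 295.9]
tcp_rot: [2.621, 0.001, 1.569]
contact_force: [-0.2, 0.9, -0.1]
opening: 0.998
```

```bash
python3 f.py; python3 look.py 10; python3 - <<'E'
from h import *
# predicted home sensor overlay on raw
o=[]
import numpy as np
def circ(c,ax,rad):
    u=np.cross(ax,[0,1,0.01]);u/=np.linalg.norm(u);v=np.cross(ax,u)
    a=np.linspace(0,2*np.pi,60); return np.array(c)+rad*(np.cos(a)[:,None]*u+np.sin(a)[:,None]*v)
for n,(x,y) in (("scene",(345,145)),("top",(410,215))):
    b=cv2.resize(cv2.imread(f'pics/{n}10.png'),None,fx=8,fy=8,interpolation=cv2.INTER_CUBIC)
    for C in (circ(M,AX,21),circ(M+AX*6,AX,20),circ(M+AX*66,AX,16)):
        q=((proj(n,C)+.5)*8-.5).astype(np.int32); cv2.polylines(b,[q],True,(0,255,0),1)
    o.append(b[y*8:y*8+560,x*8:x*8+400])
cv2.imwrite('pics/ov10.png',np.hstack(o))
E
```

```text
F tool [ 0.9 -0.2 -0.1] T tool [0.24 0.02 0.02] open 0.998
cm [-0.027  0.16  18.815] deg [-0.19  0.01  0.06]
[448.3 -41.6 295.9] [2.621e+00 1.000e-03 1.569e+00] [-0.2  0.9 -0.1]
cm [-0.029  0.127  8.825] deg [-0.19  0.01  0.06]
cm [-0.027  0.16  18.815] deg [-0.19  0.01  0.06]
```

View pics/ov10.png

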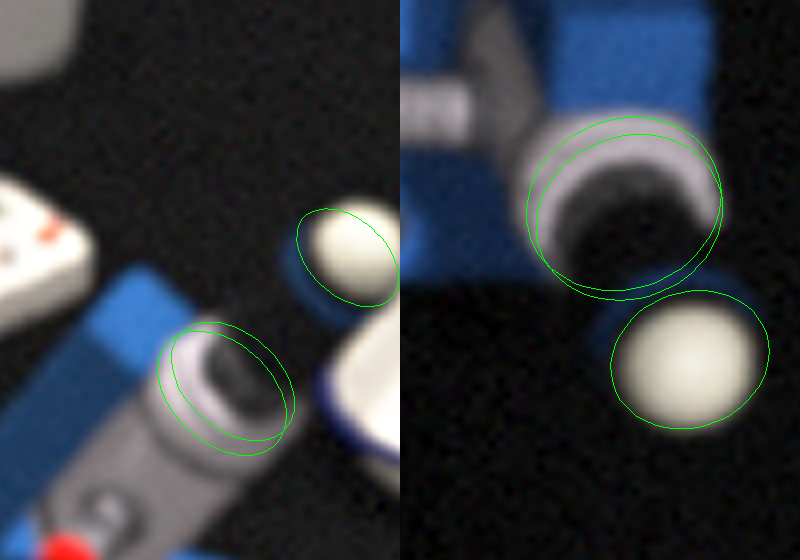

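View pics/scene10.png

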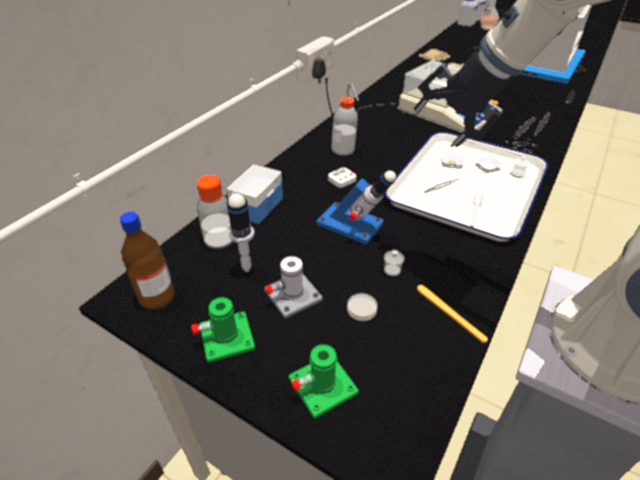

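The sensor sits flush: flange on the mouth ring at (190,380) in the left crop, dome at (350,245) and (690,365). A last check compares bystanders and plunger knob with the first pictures.

```bash
python3 - <<'E'
import cv2,numpy as np
def cen(im,box,red):
    x,y,w,h=box; s=im[y:y+h,x:x+w].astype(float)
    m=np.clip(s[...,2]-s[...,:2].max(2)-60,0,None) if red else np.clip(s.max(2)-70,0,None)
    Y,X=np.mgrid[:h,:w]; return (x+(X*m).sum()/m.sum()).round(2),(y+(Y*m).sum()/m.sum()).round(2)
for n,bx in dict(top=dict(petri=(285,270,45,45,0),jar=(362,280,35,35,0),knob=(396,220,22,20,1)),scene=dict(petri=(340,288,45,38,0),jar=(378,245,32,34,0),knob=(340,205,28,22,1))).items():
    for k,b in bx.items():
        print(n,k,[cen(cv2.imread(f'pics/{n}{i}.png'),b[:4],b[4]) for i in (0,8,10)])
E
```

```text
top petri [(np.float64(307.08), np.float64(293.03)), (np.float64(307.07), np.float64(293.04)), (np.float64(307.07), np.float64(293.04))]
top jar [(np.float64(378.47), np.float64(296.11)), (np.float64(378.4), np.float64(296.05)), (np.float64(378.47), np.float64(296.1))]
top knob [(np.float64(402.86), np.float64(228.19)), (np.float64(402.86), np.float64(228.18)), (np.float64(402.85), np.float64(228.18))]
scene petri [(np.float64(361.79), np.float64(306.08)), (np.float64(361.78), np.float64(306.08)), (np.float64(361.78), np.float64(306.08))]
scene jar [(np.float64(393.03), np.float64(262.03)), (np.float64(393.0), np.float64(262.12)), (np.float64(393.0), np.float64(262.11))]
scene knob [(np.float64(353.09), np.float64(214.83)), (np.float64(353.08), np.float64(214.84)), (np.float64(353.09), np.float64(214.83))]
```

```bash
python3 - <<'E'
from rig import r
s=r.sense();print(s['clock'],s['qvel'].round(3)); r.sign_off()
E
```

```text
13.75 [ 0.002  0.    -0.003  0.     0.003  0.001]
the job is handed in; nothing more can be done
```

I moved the smaller sensor from the grey parking holder to the slanted holder on the blue stand and let go of it there. I then backed the arm off along the bore and handed the job in at 13.75 s.

**Seating:** The flange came to a hard stop at the predicted home depth. After letting go and backing off, both cameras show it on the mouth with no visible gap.

**Force:** The push briefly reached about 67 N when the flange hit the stop. That is more than the 5–20 N needed, but below the 120 N wrist limit. It went through the held sensor, not the arm or gripper body. I released it while pressing with about 27 N.

**Plunger:** I did not read it directly. The final depth agrees with it being in the groove. The red knob is where it was with the bore empty, to within 0.01 px. I never confirmed that the knob moves visibly while the plunger rides on the post, so that is weak evidence.

**Bystanders:** The petri dish and weighing bottle are within 0.1 px of their starting places in both cameras. I did not touch the large sensor or the green look-alikes.

**Disagreement:** The two cameras placed the holders about 2–3 mm apart in y. I used the mean, and the post went in with little sideways force.

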